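# Battery changeover at two isolators

### The arm

A 6-joint arm with a two-finger parallel gripper is mounted at the origin on the work surface. World frame = base frame: x ahead of the robot, y to its left, z up, the work surface at z = 0. Lengths are in mm, angles in degrees, forces in N, time in s.
With the tool pointing down it reaches from about 350 to 850 mm from the base axis. Payload 8.1 kg.
Tool frame: the origin (TCP) lies midway between the tips of the shut fingers; the grasp point (between the pads) lies 19 mm behind it; z points along the fingers, y is the direction in which the jaws open and shut (so a half turn about z gives the same grasp; the last joint's range is limited). The gripper opens to 85 mm and grips with 20 to 120 N. Pads are 22 mm wide; open, the fingers measure 114 mm over their backs; the gripper's body (76 mm by 85 mm) begins 54 mm behind the grasp point. The pads swing forward as they close: fully open they stand 13 mm farther back than shut.
Start: joints at [63.002, 7.471, 85.268, -0, 87.261, -4.893], TCP at [225.759, 555.912, 194.592] pointing down, gripper open.
Joint ranges: [-169.43, 169.43], [-51.17, 129.36], [1.28, 143.12], [-76.62, 256.62], [0, 156.53], [-152.29, 152.29]. Speed limits (degrees/s): [136.94, 136.94, 159.86, 180, 180, 180].

### API

Orientations are given as [roll, pitch, yaw] about the fixed x, y, z axes, in that order (R = Rz(yaw) Ry(pitch) Rx(roll)).
In Python, from bench import telemetry, snapshot, camera_params, job gives the robot as it stands. The module is installed in compiled form; this text tells all that it offers.
- The arm moves only by the shell command python3 -m jog 'ROWS' [FORCE]. ROWS is JSON, a list that holds one entry, the list of rows, each a list of 7 numbers: the shift along the tool's x, y, z in units of 50 mm (1.0 is 50 mm), then the turn, a rotation vector about the tool's x, y, z in units of 2 pi rad (1.0 is 2 pi rad), then the opening, from 0 (shut) to 1 (fully open). In form: [[[dx, dy, dz, rx, ry, rz, claw], ...]]. A call has 1 to 12 rows; each row shifts and turns the commanded pose from where the row before left it, along the tool's axes as they then stand; what a row does not reach is not made up. A row lasts 1/8 s, in which the tool goes at most 62.5 mm and 10.7 degrees, less where a joint would pass 70% of its speed; a pose out of reach is approached as far as the arm can. A call with a number of a shift or a turn outside -1 to 1 is refused whole. A call with a gripper value outside its range is refused whole. The fingers move at their own pace and stop on an object; FORCE is the grip in N (left out, the last holds). Time passes only in rows, so rows that do not move let the fingers close. It gives the time, the measured TCP pose, the force and the opening at its end, in the units of the state.
- telemetry.sense(): the state, without advancing time (a new reading comes with each control period).
- snapshot(name): name is "scene" or "top" or "wrist"; returns (picture, depth): 384x512x3 uint8, red, green, blue; 384x512 float32, mm along the optical axis (not along the pixel's ray), 0 where there is no reading.
- camera_params(name): a dict with "K" (3x3 intrinsics, pixels), "D" ([k1, k2, p1, p2, k3] as OpenCV has them; the pictures are not rectified), "extrinsics" (4x4, takes a point from camera to world coordinates). Camera axes: x right, y down, z forward; pixel columns grow to the right and rows downward; lengths in mm; the calibration is good to about 2 mm. A picture is of the moment at which its call begins: read the wrist's pose just before it. camera_params takes no time and is no camera call; for the wrist camera it gives the pose at the moment of the call.
- job.hand_in(): hands the job in, once; it reports no verdict.
The state is a dict: "time": time; "joint_pos": joint angles; "qd": joint speeds; "joint_efforts": joint torques, N m; "tool_pos": TCP position; "tcp_rot": TCP orientation; "ft_force": force on the tool from outside, world axes, zero at the start; "wrist_torque": the same for the moment, N m; "finger_gap": finger opening in mm.
Only numpy, scipy, OpenCV 4.12 (cv2) and the standard library are available. Lean on these libraries where they do the work, as an engineer would, in place of code of your own. Each camera call takes 0.05 s, during which the arm holds its last target. There are 200 camera calls.

### The job

Change over the batteries on the isolator plate: with a fingertip, push the red lever round all the way to its red OFF bar, and only then push the yellow lever round all the way to its green ON bar. Only push the levers from the side: do not pinch them or pull them up, and leave the contactor, the spray can and the spanner where they are.

Things in the scene. Friction and masses are not known exactly. Their poses are not given: they have to be found in the camera images.
- plate: Bare aluminium mounting plate, 300 x 470 mm (its x, y), 6 mm thick, fixed flat on the bench; origin at the centre of its underside. The isolators stand on it, side by side along its y, about 230 mm apart; which one is on which side varies. All other things on it stand lower than 120 mm above the bench.
- red_isolator: Battery isolator switch with the red lever, screwed to the plate (fixed): black housing 104 x 104 mm, 55 mm high, origin at the centre of its underside. On its flat top a red bar (OFF) lies 42 mm from the centre towards its own -x, and a green bar (ON) lies 42 mm from the centre towards its own +y, a quarter turn clockwise (seen from above) from the red bar.
- red_hub (a point): Point on the turning axis (vertical) of the red lever, at the level of the lever's top face, 81 mm above the plate.
- red_tip (a point): Point on the red lever's top face, on its centre line, 65 mm from the turning axis, right at its free end; moves with the lever. The lever is a red level bar on a 34 mm round hub: 16 mm wide between its two flat sides, 20 mm tall (from 6 to 26 mm above the housing's top), the straight free part from 17 to 65 mm from the axis.
- red_off_mark (a point): Centre of the red OFF bar on top of the red-lever isolator, 42 mm from the axis.
- red_on_mark (a point): Centre of the green ON bar on top of the red-lever isolator, 42 mm from the axis.
- red_lever (a joint): Angle of the red lever (rad): 0 = OFF, straight over the red bar, against a stop inside the housing; 1.571 = ON, straight over the green bar, against the other stop. It grows clockwise seen from above, turns with a steady friction of about 0.15 N m (some 3 N at 50 mm from the axis), has no spring and stays where it is left.
- red_lift (a joint): How far the red lever is pulled up out of its housing (m): 0 = down in place, where a spring holds it with about 6 N; up to 0.02. The lever is a pull-out key and is to stay down.
- red_left_flank: The flat side of the red lever that faces clockwise (towards ON): 50 mm long, 20 mm tall, from 15 to 65 mm from the axis. Push on the other side to turn to ON and on this side to turn to OFF. Origin: on the lever's turning axis at the housing's top.
- red_right_flank: The flat side of the red lever that faces counterclockwise (towards OFF), same size. Push on it to turn to ON. Origin: on the lever's turning axis at the housing's top.
- yellow_isolator: Battery isolator switch with the yellow lever, screwed to the plate (fixed): black housing 104 x 104 mm, 55 mm high, origin at the centre of its underside. On its flat top a red bar (OFF) lies 42 mm from the centre towards its own -x, and a green bar (ON) lies 42 mm from the centre towards its own +y, a quarter turn clockwise (seen from above) from the red bar.
- yellow_hub (a point): Point on the turning axis (vertical) of the yellow lever, at the level of the lever's top face, 81 mm above the plate.
- yellow_tip (a point): Point on the yellow lever's top face, on its centre line, 65 mm from the turning axis, right at its free end; moves with the lever. The lever is a yellow level bar on a 34 mm round hub: 16 mm wide between its two flat sides, 20 mm tall (from 6 to 26 mm above the housing's top), the straight free part from 17 to 65 mm from the axis.
- yellow_off_mark (a point): Centre of the red OFF bar on top of the yellow-lever isolator, 42 mm from the axis.
- yellow_on_mark (a point): Centre of the green ON bar on top of the yellow-lever isolator, 42 mm from the axis.
- yellow_lever (a joint): Angle of the yellow lever (rad): 0 = OFF, straight over the red bar, against a stop inside the housing; 1.571 = ON, straight over the green bar, against the other stop. It grows clockwise seen from above, turns with a steady friction of about 0.15 N m (some 3 N at 50 mm from the axis), has no spring and stays where it is left.
- yellow_lift (a joint): How far the yellow lever is pulled up out of its housing (m): 0 = down in place, where a spring holds it with about 6 N; up to 0.02. The lever is a pull-out key and is to stay down.
- yellow_left_flank: The flat side of the yellow lever that faces clockwise (towards ON): 50 mm long, 20 mm tall, from 15 to 65 mm from the axis. Push on the other side to turn to ON and on this side to turn to OFF. Origin: on the lever's turning axis at the housing's top.
- yellow_right_flank: The flat side of the yellow lever that faces counterclockwise (towards OFF), same size. Push on it to turn to ON. Origin: on the lever's turning axis at the housing's top.
- contactor: Loose black contactor (relay) with two copper terminals, 56 x 76 mm, 54 mm tall (59 mm over its studs), standing on the far part of the plate between the isolators; origin at the centre of its underside. Leave alone.
- spray_can: Loose spray can of bare metal with a blue label, 52 mm across, 110 mm tall, standing on a far corner of the plate; origin at the centre of its underside. Leave alone.
- spanner: Loose steel spanner, 160 mm long, lying on the plate's near edge; origin at its middle, on its underside. Leave alone.

How it is judged:
By the outcome, as a careful person would: the job done as asked, in the order asked, and still so for the second after the job is handed in, with the robot touching nothing.
It also fails if it takes over 43 s, if anything falls off the work surface, if the arm or the gripper's body presses on something with over 40 N, if the wrist force passes 120 N, or if a joint passes its speed limit or range.

## Working session

There is one attempt and no reset: what is moved stays moved. The work goes in short steps, Python scripts to look and compute and a shell command to move; the robot and the scene stay as the last step left them, time stands still between calls to the robot, and variables do not carry over. Pictures are saved under pics/ and viewed, about 8 in all and at most 12, crops included, and the job is handed in when it is done.

```bash
mkdir -p pics; cat > h.py <<'E'
import numpy as np, cv2
from bench import telemetry, snapshot, camera_params, job
def snap(name):
    p=camera_params(name); im,d=snapshot(name); return im,d,p
def world(d,p,uv,z=None):
    """uv Nx2 -> world via depth"""
    uv=np.asarray(uv,float).reshape(-1,2)
    n=cv2.undistortPoints(uv.reshape(-1,1,2),np.array(p["K"]),np.array(p["D"],float)).reshape(-1,2)
    r=np.c_[n,np.ones(len(n))]; T=np.array(p["extrinsics"])
    if z is None:
        s=d[uv[:,1].astype(int),uv[:,0].astype(int)][:,None]
    else:
        rw=r@T[:3,:3].T; s=((z-T[2,3])/rw[:,2])[:,None]
    return (r*s)@T[:3,:3].T+T[:3,3]
def save(n,im,k=1):
    cv2.imwrite("pics/"+n,cv2.cvtColor(cv2.resize(im,None,fx=k,fy=k),cv2.COLOR_RGB2BGR))
E
python3 - <<'E'
from h import *
im,d,p=snap("top"); save("top1.png",im,1.5)
np.savez("top1.npz",im=im,d=d)
print(telemetry.sense())
P=world(d,p,np.stack(np.meshgrid(np.arange(512),np.arange(384)),-1).reshape(-1,2)).reshape(384,512,3)
hsv=cv2.cvtColor(im,cv2.COLOR_RGB2HSV).astype(int);H,S,V=hsv[...,0],hsv[...,1],hsv[...,2]
for n,m in dict(red=(H<8)|(H>172),yel=(H>20)&(H<35),grn=(H>45)&(H<85)).items():
    m=(m&(S>120)&(V>60)).astype(np.uint8)
    k,l,st,c=cv2.connectedComponentsWithStats(m)
    for i in range(1,k):
        if st[i,4]>25:
            q=P[l==i]; print(n,st[i],c[i].round(1),np.median(q,0).round(1),q.min(0).round(),q.max(0).round())
E
```

```text
{'time': 0.05, 'joint_pos': array([ 6.30037684e+01,  7.51483367e+00,  8.53281084e+01, -2.26338841e-04,
        8.72610016e+01, -4.89304745e+00]), 'qd': array([-0.05801583, -0.03404313,  0.03670718,  0.04393903, -0.00216489,
        0.00528498]), 'joint_efforts': array([ 1.60667780e-03, -5.71386480e+01, -5.02326858e+01, -1.28480824e-04,
        9.26939741e-03, -1.71803674e-05]), 'tool_pos': array([225.47175288, 555.37394948, 193.5585657 ]), 'tcp_rot': array([-1.79896416e+02, -8.64073973e-03,  1.57896819e+02]), 'ft_force': array([-0.29578104, -0.09059608,  1.02258699]), 'wrist_torque': array([ 0.01637922,  0.03249172, -0.04826648]), 'finger_gap': 85.13165974115047}
red [360   0  75  43 654] [399.6  17.9] [ 915.4 -298.1   16.2] [ 558. -372.   -2.] [949.  -9. 910.]
red [347  27  84  27 706] [388.   42.6] [ 859.4 -271.3   16.1] [ 558. -358.   -4.] [898.  -9. 910.]
red [164 176  45  25 470] [188.  189.1] [563.6 106.6  87.1] [545.  -9.   3.] [590. 168. 910.]
red [192 205  20   8 117] [201.5 208.3] [530.8  88.5  61.2] [522.  70.  17.] [537. 107.  66.]
red [311 230  11   7  52] [316.7 233. ] [ 487.3 -125.9   62. ] [ 477. -136.   14.] [ 493. -115.   65.]
red [   0  238   39   94 1557] [ 11.9 281.4] [378.  468.8   7.7] [276.  -9.  -1.] [558. 500. 910.]
yel [ 278    0   70   78 2018] [314.3  34.3] [ 874.1 -122.7   34.7] [ 558. -281. -755.] [1280.   -9.  910.]
yel [297 201  33  41 521] [312.9 219.4] [ 515.  -114.6   87.2] [ 467. -148.    5.] [547. -87.  92.]
grn [175 178   5  10  40] [176.5 182.4] [577.4 134.4  61.8] [569. 130.  60.] [586. 138.  65.]
grn [291 194   9  20 106] [295.3 203.8] [540.4 -84.9  61.5] [524. -92.  57.] [559.  -9. 910.]
```

View pics/top1.png

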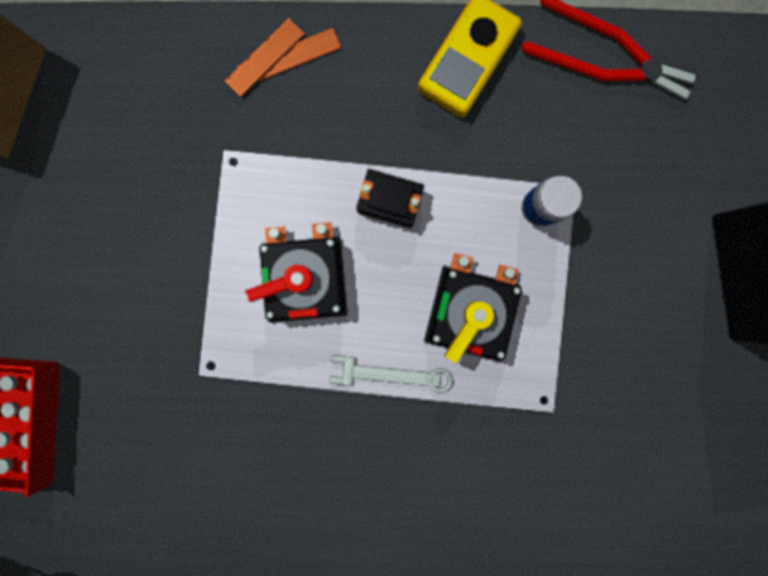

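```bash
cat > fit.py <<'E'
from h import *
def fit(im,d,p,verbose=True):
    hsv=cv2.cvtColor(im,cv2.COLOR_RGB2HSV).astype(int);H,S,V=hsv[...,0],hsv[...,1],hsv[...,2]
    P=world(d,p,np.stack(np.meshgrid(np.arange(512),np.arange(384)),-1).reshape(-1,2)).reshape(384,512,3)
    for n,hm,box in (("red",(H<8)|(H>172),(40,190)),("yel",(H>20)&(H<35),(-190,-40))):
        inb=(P[...,0]>430)&(P[...,0]<640)&(P[...,1]>box[0])&(P[...,1]<box[1])
        c=hm&(S>110)&(V>60)&inb
        top=c&(abs(P[...,2]-87)<5)
        uv=np.argwhere(top)[:,::-1]; W=world(d,p,uv,87)[:,:2]
        # model fit: hub disc r17 + bar 16x65 mask; also marks
        from scipy.optimize import minimize
        def sd(q,h,a):
            r=q-h; u=r@[np.cos(a),np.sin(a)]; v=r@[-np.sin(a),np.cos(a)]
            return ((np.hypot(u,v)<17)&(np.hypot(u,v)>8))|((u>8)&(u<65)&(abs(v)<8))
        gx,gy=np.meshgrid(np.arange(430,640,1.5),np.arange(box[0],box[1],1.5)); G=np.c_[gx.ravel(),gy.ravel()]
        T=np.array(p["extrinsics"]); rv,_=cv2.Rodrigues(np.linalg.inv(T)[:3,:3]); tv=np.linalg.inv(T)[:3,3]
        px=cv2.projectPoints(np.c_[G,np.full(len(G),87.)],rv,tv,np.array(p["K"]),np.array(p["D"],float))[0].reshape(-1,2)
        val=cv2.remap(top.astype(np.float32),px[:,0].astype(np.float32),px[:,1].astype(np.float32),cv2.INTER_LINEAR).ravel()-.5
        far=W[np.argmax(np.linalg.norm(W-W.mean(0),axis=1))]; ctr=W.mean(0); a0=np.arctan2(*(far-ctr)[::-1])
        best=None
        for _ in range(6):
            c0=np.r_[ctr if best is None else best[1][:2], a0 if best is None else best[1][2]]
            sc=(15,15,.3) if _==0 else (5,5,.1) if _<3 else (1.5,1.5,.03)
            for k in range(250):
                x=c0+np.random.default_rng(k+_*999).normal(size=3)*sc
                s=val[sd(G,x[:2],x[2])].sum()
                if best is None or s>best[0]: best=(s,x)
        h=best[1][:2];a=np.degrees(best[1][2])
        print(n,"hub",h.round(1),"lever az",a.round(1),"score",best[0], "n",len(W))
        for mn,mm in (("off",((H<8)|(H>172))),("on",(H>45)&(H<85))):
            m=mm&(S>100)&(V>50)&inb&(abs(P[...,2]-61)<6)
            uv=np.argwhere(m)[:,::-1]
            if len(uv)<10: continue
            w=world(d,p,uv,61)[:,:2]; md=np.median(w,0); w=w[np.linalg.norm(w-md,axis=1)<25]
            (cc,sz,an)=cv2.minAreaRect(w.astype(np.float32)); r=np.array(cc)-h
            print("  ",mn,np.round(cc,1),np.round(sz,1),round(an,1),"r",np.linalg.norm(r).round(1),"az",np.degrees(np.arctan2(r[1],r[0])).round(1))
E
python3 - <<'E'
from fit import *
z=np.load("top1.npz"); fit(z["im"],z["d"],camera_params("top"))
E
```

```text
red hub [573.1  91.6] lever az 110.4 score 238.61523 n 411
   off [541.1  87.8] [31.4 35.1] 0.7 r 32.2 az -173.2
   on [577.6 134.1] [17.   8.9] 9.1 r 42.8 az 83.8
yel hub [ 531.4 -126.3] lever az 146.5 score 294.42676 n 469
   off [ 488.3 -125.6] [19.4  9.9] 72.2 r 43.1 az 179.1
   on [541.1 -85.5] [10.8 36.7] 76.5 r 41.9 az 76.6
```

```bash
python3 -m jog '[[[0,0,0,0,0,0,0],[0,0,0,0,0,0,0],[0,0,0,0,0,0,0],[0,0,0,0,0,0,0],[0,0,0,0,0,0,0],[0,0,0,0,0,0,0]]]' 30; python3 - <<'E'
from h import *
im,d,p=snap("wrist"); save("w1.png",im,1.5)
im,d,p2=snap("scene"); save("s1.png",im,1.5)
print(np.round(p["extrinsics"],2),np.round(p["K"],1)); s=telemetry.sense();print(s["finger_gap"],s["tool_pos"])
E
```

```text
time: 0.8
tool_pos: [225.8, 555.9, 194.6]
tcp_rot: [180.0, -0.0, 157.9]
ft_force: [0.1, -0.2, -0.1]
finger_gap: -0.0
[[ 3.8000e-01  8.9000e-01  2.5000e-01  1.6237e+02]
 [ 9.3000e-01 -3.6000e-01 -1.0000e-01  5.8122e+02]
 [-0.0000e+00  2.7000e-01 -9.6000e-01  3.7326e+02]
 [ 0.0000e+00  0.0000e+00  0.0000e+00  1.0000e+00]] [[312.3   0.  253.7]
 [  0.  312.3 190.4]
 [  0.    0.    1. ]]
-0.06202479163655728 [225.76544406 555.9100564  194.60398361]
```

View pics/w1.png

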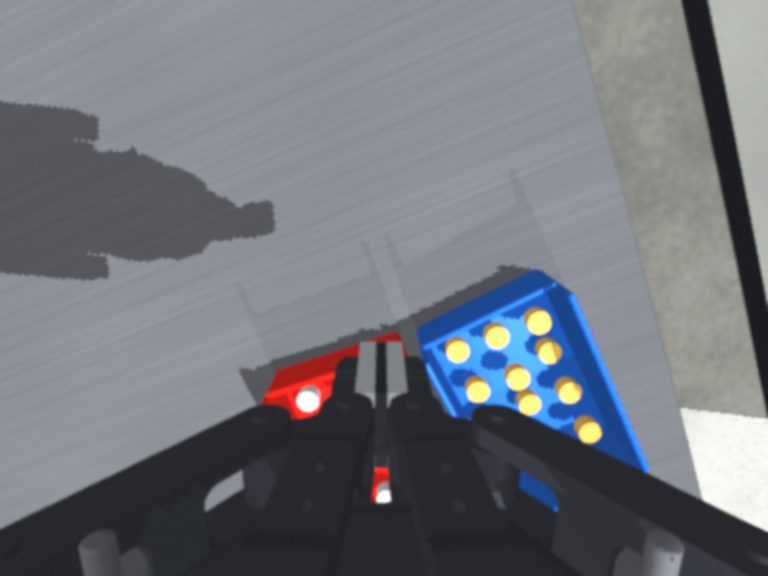

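```bash
python3 -m jog '[[[-0.806,-0.414,0,0,0,0,0],[-0.806,-0.414,0,0,0,0,0],[-0.806,-0.414,0,0,0,0,0],[-0.806,-0.414,0,0,0,0,0],[-0.806,-0.414,0,0,0,0,0],[-0.806,-0.414,0,0,0,0,0],[-0.806,-0.414,0,0,0,0,0],[-0.806,-0.414,0,0,0,0,0],[-0.806,-0.414,0,0,0,0,0],[-0.806,-0.414,0,0,0,0,0],[-0.806,-0.414,0,0,0,0,0],[-0.806,-0.414,0,0,0,0,0]]]' 30 && python3 -m jog '[[[0,0,0.27,0,0,0.022,0],[0,0,0.27,0,0,0.022,0],[0,0,0.27,0,0,0.022,0],[0,0,0.27,0,0,0.022,0],[0,0,0.27,0,0,0.022,0],[0,0,0.27,0,0,0.022,0],[0,0,0,0,0,0,0],[0,0,0,0,0,0,0]]]'; python3 - <<'E'
from fit import *
im,d,p=snap("wrist"); save("w2.png",im,1.5); fit(im,d,p)
im,d,p=snap("top"); fit(im,d,p)
s=telemetry.sense();print(s["time"],s["tool_pos"],s["tcp_rot"],s["ft_force"])
E
```

```text
time: 2.4
tool_pos: [581.3, 142.6, 194.7]
tcp_rot: [180.0, 0.0, 157.9]
ft_force: [0.8, 0.8, 0.8]
finger_gap: -0.2
time: 3.4
tool_pos: [580.6, 143.8, 114.2]
tcp_rot: [180.0, 0.0, 110.6]
ft_force: [0.4, 0.5, 0.3]
finger_gap: 0.3
red hub [562.5 144.2] lever az -89.8 score 84.43848 n 2027
   off [541.   89.4] [29.8 36.5] 6.7 r 58.9 az -111.4
   on [575.5 135.5] [21.4  9.9] 5.9 r 15.7 az -34.2Traceback (most recent call last):
  File "<stdin>", line 2, in <module>
  File "fit.py", line 9, in fit
    uv=np.argwhere(top)[:,::-1]; W=world(d,p,uv,87)[:,:2]
                                   ~~~~~^^^^^^^^^^^
  File "h.py", line 8, in world
    n=cv2.undistortPoints(uv.reshape(-1,1,2),np.array(p["K"]),np.array(p["D"],float)).reshape(-1,2)
      ~~~~~~~~~~~~~~~~~~~^^^^^^^^^^^^^^^^^^^^^^^^^^^^^^^^^^^^^^^^^^^^^^^^^^^^^^^^^^^^
cv2.error: OpenCV(4.12.0) /io/opencv/modules/calib3d/src/undistort.dispatch.cpp:347: error: (-215:Assertion failed) CV_IS_MAT(_src) && CV_IS_MAT(_dst) && (_src->rows == 1 || _src->cols == 1) && (_dst->rows == 1 || _dst->cols == 1) && _src->cols + _src->rows - 1 == _dst->rows + _dst->cols - 1 && (CV_MAT_TYPE(_src->type) == CV_32FC2 || CV_MAT_TYPE(_src->type) == CV_64FC2) && (CV_MAT_TYPE(_dst->type) == CV_32FC2 || CV_MAT_TYPE(_dst->type) == CV_64FC2) in function 'cvUndistortPointsInternal'
```

View pics/w2.png

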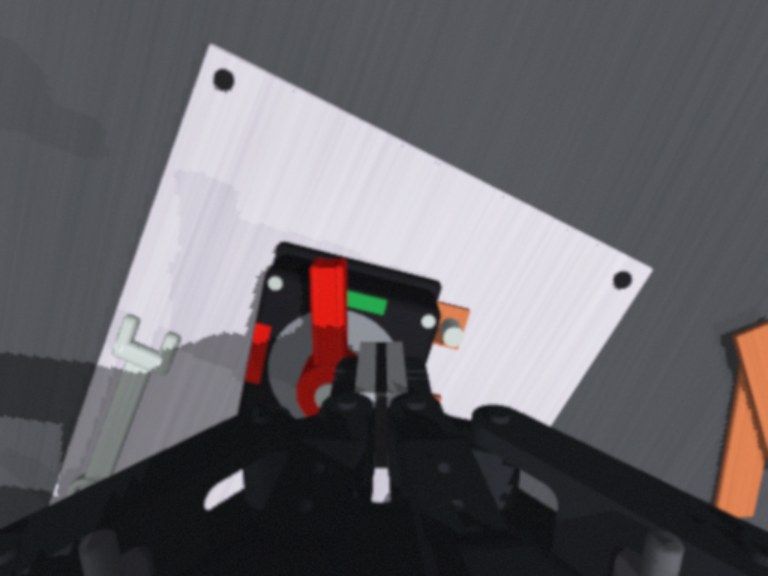

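```bash
python3 -m jog '[[[0,0,0.4,0,0,0,0],[0,0,0.4,0,0,0,0],[0,0,0,0,0,0,0],[0,-0.08,0,0,0,0,0],[0,0,0,0,0,0,0]]]'; python3 -m jog '[[[0,-0.06,0,0,0,0,0],[0,0,0,0,0,0,0]]]';  python3 -m jog '[[[0,-0.06,0,0,0,0,0],[0,0,0,0,0,0,0]]]'
```

```text
time: 4.08
tool_pos: [576.9, 142.4, 74.3]
tcp_rot: [179.9, 0.0, 110.4]
ft_force: [-0.5, 0.1, 0.2]
finger_gap: -0.0
time: 4.32
tool_pos: [573.9, 141.3, 74.0]
tcp_rot: [180.0, 0.0, 110.4]
ft_force: [-0.1, -0.3, -0.2]
finger_gap: 0.0
time: 4.58
tool_pos: [570.8, 140.3, 73.6]
tcp_rot: [-180.0, 0.0, 110.4]
ft_force: [0.5, -0.1, -0.5]
finger_gap: -0.2
```

```bash
python3 -m jog '[[[0,-0.06,0,0,0,0,0],[0,0,0,0,0,0,0]]]';  python3 -m jog '[[[0.03,-0.123,0,0,0,-0.0208,0],[0.03,-0.123,0,0,0,-0.0208,0],[0.03,-0.123,0,0,0,-0.0208,0],[0.03,-0.123,0,0,0,-0.0208,0],[0,0,0,0,0,0,0]]]'; python3 - <<'E'
from h import *
im,d,p=snap("wrist"); save("w3.png",im,1.5)
s=telemetry.sense();print(s["time"],s["tool_pos"],s["tcp_rot"],s["ft_force"],s["wrist_torque"])
r=s["tool_pos"][:2]-[573.1,91.6];y=np.radians(s["tcp_rot"][2]);print(r@[np.cos(y),np.sin(y)],r@[np.sin(y),-np.cos(y)])
E
```

```text
time: 4.82
tool_pos: [567.9, 139.2, 73.5]
tcp_rot: [-180.0, -0.0, 110.4]
ft_force: [0.4, -0.3, 0.2]
finger_gap: 0.0
time: 5.45
tool_pos: [544.1, 131.5, 73.6]
tcp_rot: [-180.0, -0.0, 140.3]
ft_force: [0.8, -0.3, 0.5]
finger_gap: 0.3
5.5 [544.38753629 131.5524333   73.67398647] [1.79990647e+02 7.57712155e-03 1.40156338e+02] [-0.64042679  0.94784947  0.53402187] [-0.03671828  0.01279447 -0.00178728]
47.64262416928274 12.279367309493377
```

View pics/w3.png

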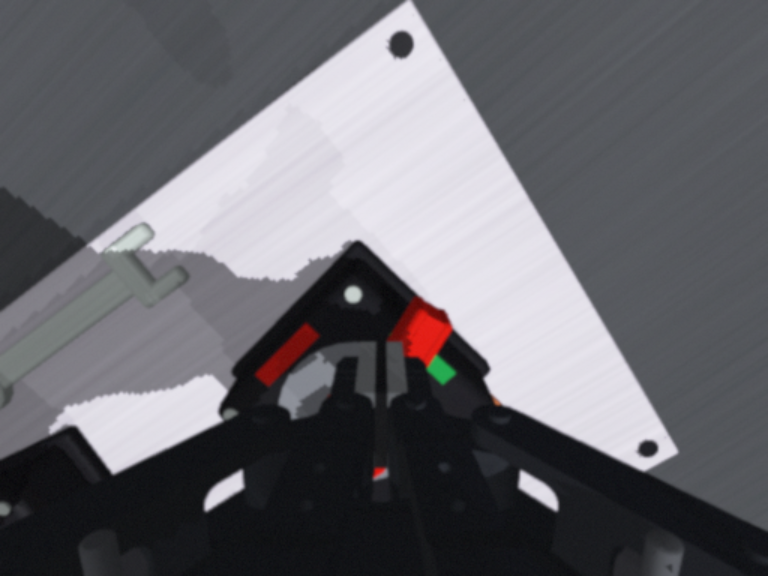

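```bash
python3 - <<'E'
from h import *
im,d,p=snap("wrist")
for n,uv in dict(levertip=(287,218),levtip2=(278,228),fingL=(245,232),fingR=(262,232),fR2=(262,240),fR3=(263,250),green=(294,246),redbar=(191,236),knuck=(280,262)).items():
    print(n,world(d,p,[uv])[0].round(1), im[uv[1],uv[0]])
im,d,p=snap("scene"); save("s2.png",im,1.5)
E
```

```text
levertip [552.2 149.1  85.7] [229  32  25]
levtip2 [553.1 141.7  87.5] [227  29  22]
fingL [532.8 135.5 120.2] [73 75 78]
fingR [538.  141.2 119.3] [76 77 79]
fR2 [537.9 141.1 128.1] [76 79 80]
fR3 [538.2 141.  137. ] [72 73 75]
green [579.6 136.7  61.8] [ 37 171  80]
redbar [530.3  88.8  61.6] [118  15  11]
knuck [541.  146.3 149.3] [17 19 22]
```

View pics/s2.png

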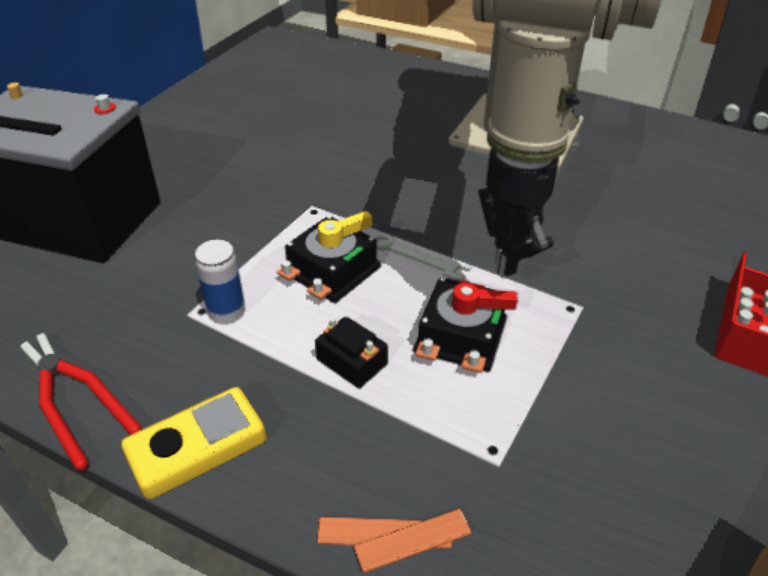

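```bash
python3 - <<'E'
from h import *
s=telemetry.sense();t=s["tool_pos"]
g=np.stack(np.meshgrid(np.arange(512),np.arange(384)),-1).reshape(-1,2)
y=np.radians(s["tcp_rot"][2])
for n in("wrist","scene"):
    im,d,p=snap(n); P=world(d,p,g); r=P-t
    u=r[:,:2]@[np.cos(y),np.sin(y)]; v=r[:,:2]@[np.sin(y),-np.cos(y)]
    ok=(abs(u)<20)&(abs(v)<20)&(d.ravel()>0)
    print(n)
    for z in range(-10,110,8):
        k=ok&(r[:,2]>=z)&(r[:,2]<z+8)
        if k.sum(): print(z,k.sum(),u[k].min().round(),u[k].max().round(),v[k].min().round(),v[k].max().round(),np.median(im.reshape(-1,3)[k],0))
    Ti=np.linalg.inv(p["extrinsics"]);rv=cv2.Rodrigues(Ti[:3,:3])[0]
    print("tcp px",cv2.projectPoints(t[None],rv,Ti[:3,3],np.array(p["K"]),np.array(p["D"],float))[0]*1.5)
print(t)
E
```

```text
wrist
-10 59 -7.0 13.0 2.0 20.0 [88. 17. 16.]
-2 133 -4.0 13.0 3.0 20.0 [100.  14.  11.]
6 731 -10.0 13.0 4.0 20.0 [218.  28.  20.]
14 2 4.0 5.0 14.0 18.0 [228.   30.5  24. ]
38 202 6.0 12.0 -13.0 12.0 [65.5 54.  56.5]
46 424 6.0 12.0 -14.0 13.0 [27. 27. 29.]
54 534 6.0 12.0 -14.0 13.0 [23. 24. 27.]
62 465 6.0 12.0 -14.0 13.0 [53. 56. 57.]
70 779 -11.0 13.0 -19.0 17.0 [27. 27. 29.]
78 1691 -12.0 15.0 -20.0 20.0 [19. 20. 23.]
86 1249 -8.0 13.0 -20.0 20.0 [18. 19. 22.]
94 360 3.0 17.0 -16.0 15.0 [17. 19. 21.]
102 1904 4.0 18.0 -17.0 16.0 [18. 19. 22.]
tcp px [[[381.52109809 328.52065935]]]
scene
-10 8 -18.0 -8.0 15.0 20.0 [125.   27.   21.5]
-2 19 -20.0 -7.0 14.0 20.0 [137.  23.  20.]
6 93 -20.0 10.0 -2.0 20.0 [176.  34.  30.]
14 1 -19.0 -19.0 7.0 7.0 [123.  20.  18.]
30 5 -7.0 7.0 6.0 9.0 [60. 62. 63.]
38 29 -11.0 8.0 -5.0 15.0 [63. 65. 65.]
46 46 -11.0 8.0 -12.0 16.0 [23.5 25.  25.5]
54 53 -11.0 7.0 -12.0 16.0 [39. 40. 41.]
62 42 -13.0 6.0 -10.0 16.0 [43.  43.5 44. ]
70 22 -11.0 -5.0 -12.0 15.0 [28.  28.5 29.5]
78 54 -14.0 10.0 -19.0 17.0 [16. 17. 18.]
86 76 -12.0 13.0 -20.0 20.0 [16. 17. 18.]
94 43 -16.0 13.0 -13.0 18.0 [16. 17. 17.]
102 72 -18.0 13.0 -14.0 19.0 [16. 17. 18.]
tcp px [[[500.21226386 292.92104512]]]
[544.56481995 131.63068755  73.66758341]
```

```bash
python3 -m jog '[[[-0.2,0.34,0,0,0,0,0],[-0.2,0.34,0,0,0,0,0],[0,0,0,0,0,0.0207,0],[0,0,0,0,0,0.0207,0],[0,0,0,0,0,0.0207,0],[0,0,0,0,0,0.0207,0],[0,0,0.4,0,0,0,0],[0,0,0.37,0,0,0,0],[0,0,0,0,0,0,0]]]' && python3 -m jog '[[[0,-0.1,0,0,0,0,0],[0,0,0,0,0,0,0]]]' && python3 -m jog '[[[0,-0.06,0,0,0,0,0],[0,0,0,0,0,0,0]]]'; python3 - <<'E'
from h import *
im,d,p=snap("wrist"); save("w4.png",im,1.5)
s=telemetry.sense()
r=s["tool_pos"][:2]-[573.1,91.6];y=np.radians(s["tcp_rot"][2]);print(r@[np.cos(y),np.sin(y)],r@[np.sin(y),-np.cos(y)])
E
```

```text
time: 6.82
tool_pos: [578.7, 144.6, 31.4]
tcp_rot: [-179.7, -0.1, 110.6]
ft_force: [-0.3, 0.2, -0.2]
finger_gap: -0.3
time: 7.08
tool_pos: [577.0, 143.2, 35.8]
tcp_rot: [179.9, 0.0, 110.5]
ft_force: [-0.5, -0.4, 0.1]
finger_gap: -0.1
time: 7.32
tool_pos: [574.7, 142.6, 36.0]
tcp_rot: [179.9, 0.0, 110.5]
ft_force: [2.8, 1.9, -0.4]
finger_gap: -0.1
47.16336322080532 19.304110247130332
```

View pics/w4.png

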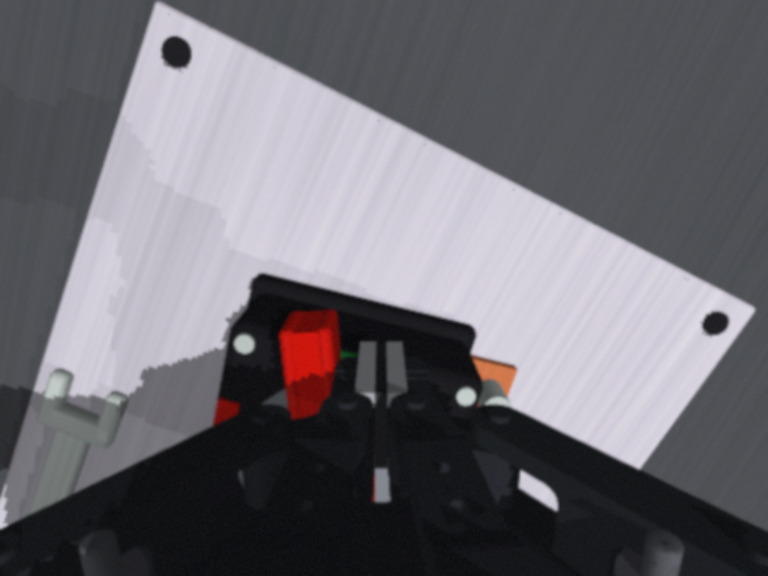

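```bash
python3 -m jog '[[[0,0.04,0,0,0,0,0],[0,0,-0.1,0,0,0,0],[0,0,0,0,0,0,0]]]' && python3 -m jog '[[[0,-0.05,0,0,0,0,0],[0,0,0,0,0,0,0]]]' && python3 -m jog '[[[0,-0.03,0,0,0,0,0],[0,0,0,0,0,0,0]]]' && python3 -m jog '[[[0,-0.03,0,0,0,0,0],[0,0,0,0,0,0,0]]]'; python3 - <<'E'
from h import *
s=telemetry.sense()
r=s["tool_pos"][:2]-[573.1,91.6];y=np.radians(s["tcp_rot"][2]);print(s["ft_force"],r@[np.cos(y),np.sin(y)],r@[np.sin(y),-np.cos(y)])
E
```

```text
time: 7.75
tool_pos: [575.9, 142.7, 40.5]
tcp_rot: [180.0, 0.0, 110.5]
ft_force: [0.1, 0.1, 0.5]
finger_gap: -0.0
time: 8.0
tool_pos: [573.7, 142.0, 40.2]
tcp_rot: [180.0, 0.0, 110.5]
ft_force: [1.8, 0.3, -0.6]
finger_gap: -0.1
time: 8.25
tool_pos: [572.3, 141.6, 40.2]
tcp_rot: [180.0, 0.0, 110.5]
ft_force: [3.7, 1.6, -0.7]
finger_gap: 0.0
time: 8.5
tool_pos: [570.6, 141.0, 40.2]
tcp_rot: [180.0, -0.0, 110.5]
ft_force: [2.7, 1.6, -0.4]
finger_gap: 0.1
[ 2.68237887  1.5588546  -0.40018714] 47.163962155503036 15.027233644626232
```

```bash
python3 -m jog '[[[0.034,-0.125,0,0,0,-0.0208,0],[0.034,-0.125,0,0,0,-0.0208,0],[0.034,-0.125,0,0,0,-0.0208,0],[0.034,-0.125,0,0,0,-0.0208,0],[0,0,0,0,0,0,0]]]' && python3 -m jog '[[[0.034,-0.125,0,0,0,-0.0208,0],[0.034,-0.125,0,0,0,-0.0208,0],[0.034,-0.125,0,0,0,-0.0208,0],[0,0,0,0,0,0,0]]]'; python3 - <<'E'
from h import *
im,d,p=snap("wrist"); save("w5.png",im,1.5)
s=telemetry.sense()
r=s["tool_pos"][:2]-[573.1,91.6];y=np.radians(s["tcp_rot"][2]);print(s["ft_force"],r@[np.cos(y),np.sin(y)],r@[np.sin(y),-np.cos(y)])
E
```

```text
time: 9.12
tool_pos: [545.9, 133.5, 40.2]
tcp_rot: [-180.0, -0.0, 140.4]
ft_force: [1.8, 1.1, 0.2]
finger_gap: -0.1
time: 9.62
tool_pos: [531.9, 120.5, 40.2]
tcp_rot: [180.0, -0.0, 162.7]
ft_force: [2.1, 1.8, 0.7]
finger_gap: 0.2
[1.50621722 1.34935552 1.27029516] 47.90130404518459 15.376880062621769
```

View pics/w5.png

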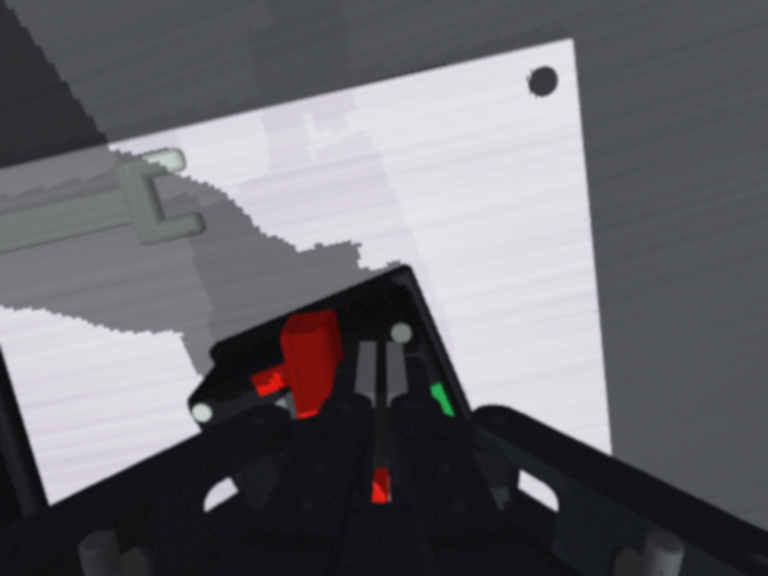

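```bash
python3 -m jog '[[[0.034,-0.125,0,0,0,-0.0208,0],[0.022,-0.082,0,0,0,-0.0139,0],[0,0,0,0,0,0,0]]]' && python3 -m jog '[[[0.011,-0.041,0,0,0,-0.007,0],[0,0,0,0,0,0,0]]]' && python3 -m jog '[[[0.011,-0.041,0,0,0,-0.007,0],[0,0,0,0,0,0,0]]]' && python3 -m jog '[[[0.011,-0.041,0,0,0,-0.007,0],[0,0,0,0,0,0,0]]]' 
```

```text
time: 10.05
tool_pos: [526.8, 111.4, 40.2]
tcp_rot: [180.0, 0.0, 175.2]
ft_force: [1.4, 2.7, 1.0]
finger_gap: 0.4
time: 10.3
tool_pos: [526.0, 109.4, 40.1]
tcp_rot: [180.0, -0.0, 177.7]
ft_force: [2.5, 3.5, 1.7]
finger_gap: -0.1
time: 10.55
tool_pos: [525.5, 108.1, 40.2]
tcp_rot: [179.9, 0.0, -179.7]
ft_force: [2.3, 5.5, 1.9]
finger_gap: 0.3
time: 10.8
tool_pos: [525.0, 107.1, 40.3]
tcp_rot: [179.8, 0.0, -177.2]
ft_force: [2.2, 11.0, 0.2]
finger_gap: -0.1
```

```bash
python3 -m jog '[[[0,-0.03,0,0,0,0,0],[0,0,0,0,0,0,0]]]' && python3 -m jog '[[[0,-0.02,0,0,0,0,0],[0,0,0,0,0,0,0],[0,0,0,0,0,0,0]]]';  python3 -m jog '[[[0,0.3,0,0,0,0,0],[0,0.3,0,0,0,0,0],[0,0,-0.7,0,0,0,0],[0,0,-0.8,0,0,0,0],[0,0.5,-0.5,0,0,0,0],[0,0.8,0,0,0,0,0],[0,0,0,0,0,0,0]]]'
python3 - <<'E'
from fit import *
im,d,p=snap("top"); save("top2.png",im[110:290,120:380],3); np.savez("top2.npz",im=im,d=d)
fit(im,d,p)
E
```

```text
time: 11.05
tool_pos: [525.0, 106.5, 40.3]
tcp_rot: [179.8, 0.0, -177.2]
ft_force: [2.2, 15.2, 0.1]
finger_gap: -0.2
time: 11.42
tool_pos: [525.0, 106.1, 40.3]
tcp_rot: [179.7, 0.0, -177.2]
ft_force: [1.8, 17.5, 0.8]
finger_gap: 0.0
time: 12.3
tool_pos: [519.4, 199.7, 140.1]
tcp_rot: [-180.0, -0.0, -176.9]
ft_force: [-0.4, -0.7, -0.4]
finger_gap: 0.2
red hub [572.6  92.1] lever az -173.6 score 265.59375 n 438
   off [535.4  90.2] [30.5 32.8] 29.4 r 37.2 az -177.2
   on [568.2 133.3] [35.6  9.2] 5.7 r 41.5 az 96.1
yel hub [ 531.5 -126.4] lever az 146.1 score 291.3994 n 469
   off [ 488.3 -125.5] [19.8  9.8] 76.5 r 43.3 az 178.8
   on [541.1 -85.5] [10.8 36.7] 76.5 r 42.0 az 76.8
```

View pics/top2.png

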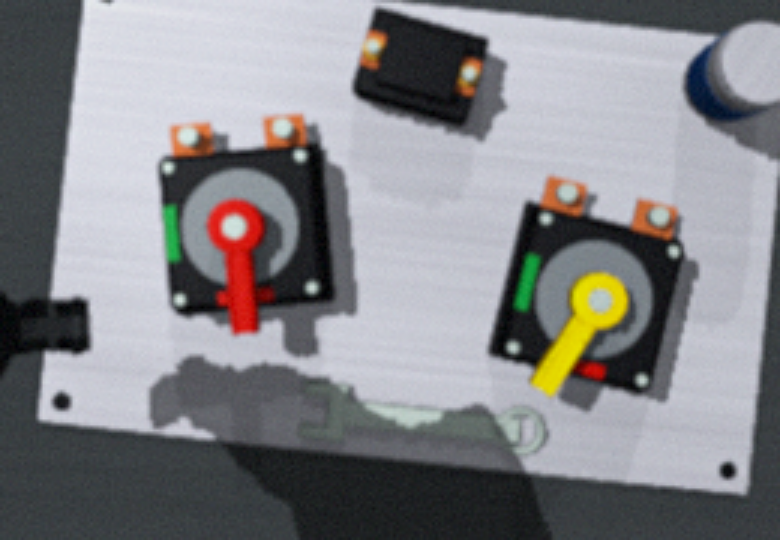

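```bash
python3 -m jog '[[[0.15,-0.8,0,0,0,0,0],[0.15,-0.8,0,0,0,0,0],[0.15,-0.8,0,0,0,0,0],[0.15,-0.8,0,0,0,0,0],[0.15,-0.8,0,0,0,0,0],[0.15,-0.8,0,0,0,0,0],[0.15,-0.8,0,0,0,0,0],[0.15,-0.8,0,0,0,0,0]]]' && python3 -m jog '[[[0,0,0,0,0,0.0205,0],[0,0,0,0,0,0.0205,0],[0,0,0,0,0,0.0205,0],[0,0,0,0,0,0.0205,0],[0,0,0,0,0,0.0205,0],[0,0,0.4,0,0,0,0],[0,0,0.4,0,0,0,0],[0,0,0,0,0,0,0]]]'; cat > rel.py <<'E'
from h import *
s=telemetry.sense()
r=s["tool_pos"][:2]-[531.5,-126.4];y=np.radians(s["tcp_rot"][2]);print(s["ft_force"].round(1),r@[np.cos(y),np.sin(y)],r@[np.sin(y),-np.cos(y)],s["joint_pos"].round())
E
python3 rel.py
```

```text
time: 13.35
tool_pos: [475.4, -127.2, 139.5]
tcp_rot: [-180.0, -0.1, -177.1]
ft_force: [0.1, 0.3, 0.3]
finger_gap: 0.2
time: 14.35
tool_pos: [474.4, -125.2, 97.8]
tcp_rot: [-179.9, -0.3, 146.0]
ft_force: [0.3, -0.3, -0.2]
finger_gap: 0.4
[ 0.3 -0.3 -0.2] 48.04308726187211 -30.924973494924124 [-21.  -5. 109.  -0.  77. -77.]
```

```bash
python3 -m jog '[[[0,0,0.6,0,0,0,0],[0,0,0.6,0,0,0,0],[0,0,0,0,0,0,0],[0,0.2,0,0,0,0,0],[0,0,0,0,0,0,0]]]' && python3 -m jog '[[[0,0.08,0,0,0,0,0],[0,0,0,0,0,0,0]]]' && python3 -m jog '[[[0,0.06,0,0,0,0,0],[0,0,0,0,0,0,0]]]'; python3 rel.py
```

```text
time: 14.98
tool_pos: [483.6, -117.0, 41.8]
tcp_rot: [180.0, 0.1, 146.1]
ft_force: [-0.4, -1.0, 0.7]
finger_gap: -0.1
time: 15.22
tool_pos: [485.2, -113.7, 41.0]
tcp_rot: [180.0, 0.1, 146.1]
ft_force: [-2.9, -1.4, 4.5]
finger_gap: -0.0
time: 15.48
tool_pos: [486.8, -111.2, 40.7]
tcp_rot: [180.0, 0.1, 146.1]
ft_force: [-3.1, -2.1, 5.0]
finger_gap: -0.4
[-3.1 -2.1  5. ] 45.59251629974907 -12.379888100067793 [-19.  -1. 110.  -0.  70. -75.]
```

```bash
python3 -m jog '[[[0.031,0.123,0,0,0,0.0208,0],[0.031,0.123,0,0,0,0.0208,0],[0.031,0.123,0,0,0,0.0208,0],[0,0,0,0,0,0,0]]]' && python3 -m jog '[[[0.031,0.123,0,0,0,0.0208,0],[0.031,0.123,0,0,0,0.0208,0],[0.031,0.123,0,0,0,0.0208,0],[0.031,0.123,0,0,0,0.0208,0],[0,0,0,0,0,0,0]]]'; python3 rel.py
```

```text
time: 15.98
tool_pos: [495.5, -94.3, 40.5]
tcp_rot: [180.0, 0.1, 123.7]
ft_force: [-0.4, -2.7, 2.1]
finger_gap: -0.2
time: 16.6
tool_pos: [515.0, -79.2, 40.0]
tcp_rot: [-180.0, -0.0, 93.9]
ft_force: [-2.0, -0.8, 2.6]
finger_gap: -0.2
[-2.  -0.8  2.6] 48.21339935867255 -13.29678557466547 [-14.   3. 107.   0.  70. -18.]
```

```bash
python3 -m jog '[[[0.02,0.082,0,0,0,0.0139,0],[0.02,0.082,0,0,0,0.0139,0],[0,0,0,0,0,0,0]]]' && python3 -m jog '[[[0.01,0.041,0,0,0,0.007,0],[0,0,0,0,0,0,0]]]' && python3 -m jog '[[[0.01,0.041,0,0,0,0.007,0],[0,0,0,0,0,0,0]]]' && python3 -m jog '[[[0,0.04,0,0,0,0,0],[0,0,0,0,0,0,0]]]'; python3 rel.py
```

```text
time: 16.98
tool_pos: [522.1, -76.9, 39.7]
tcp_rot: [-179.9, -0.0, 83.9]
ft_force: [-5.8, -0.5, 4.9]
finger_gap: -0.1
time: 17.23
tool_pos: [523.1, -76.4, 39.4]
tcp_rot: [-179.7, -0.0, 81.4]
ft_force: [-10.4, 0.4, 6.7]
finger_gap: 0.1
time: 17.48
tool_pos: [524.0, -75.9, 39.1]
tcp_rot: [-179.6, -0.0, 78.9]
ft_force: [-15.9, 1.1, 9.9]
finger_gap: -0.0
time: 17.73
tool_pos: [524.8, -75.9, 38.8]
tcp_rot: [-179.5, -0.0, 79.0]
ft_force: [-20.2, 3.1, 13.4]
finger_gap: -0.3
[-20.2   3.1  13.4] 48.26722577569689 -16.27445694715826 [-14.   5. 105.   0.  71.  -3.]
```

```bash
python3 -m jog '[[[0,-0.3,0,0,0,0,0],[0,-0.3,0,0,0,0,0],[0,0,-0.8,0,0,0,0],[0,0,-0.9,0,0,0,0],[-0.3,-1,-0.5,0,0,0,0],[-0.3,-1,-0.5,0,0,0,0],[0,-1,0,0,0,0,0],[0,0,0,0,0,0,0],[0,0,0,0,0,0,0]]]'
python3 - <<'E'
from fit import *
im,d,p=snap("top"); save("top3.png",im[110:290,120:380],3); fit(im,d,p)
E
```

```text
time: 18.85
tool_pos: [347.6, -71.0, 175.3]
tcp_rot: [179.9, -0.0, 78.8]
ft_force: [0.4, -0.4, 0.4]
finger_gap: -0.1
red hub [571.8  92. ] lever az -174.0 score 264.4961 n 439
   off [535.3  90.6] [30.5 33.5] 29.1 r 36.5 az -177.9
   on [568.2 133.4] [35.6  9.1] 5.7 r 41.6 az 95.0
yel hub [ 531.5 -126.4] lever az 76.1 score 275.6123 n 447
   off [ 490.3 -117. ] [37.3  9.8] 76.5 r 42.2 az 167.1
   on [542.  -85.5] [10.3 34.9] 76.5 r 42.2 az 75.6
```

View pics/top3.png

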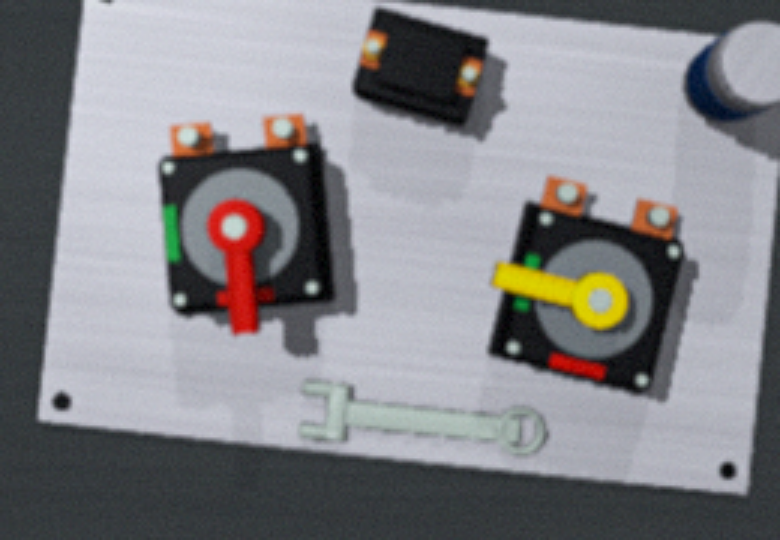

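Both levers lie centred over their bars: red over OFF at crop pixel (243,296), yellow over ON at (527,282). The contactor, can and spanner are unmoved. I'm handing in.

```bash
python3 -c "
from bench import job; print(job.hand_in())"
```

```text
the job is handed in; nothing more can be done
None
```

The changeover is done: I pushed the red lever round to its OFF stop with the shut fingertips, then the yellow lever round to its ON stop. I handed the job in at about 19 s of robot time.

**Last checks (top camera):**
- **Red lever:** it points at 186.0°. OFF should be about 185–186°, a quarter turn from the ON bar.
- **Yellow lever:** it points at 76.1°, and its ON bar is at 75.6–76.8°.
- **Forces:** at the stops the horizontal push rose to about 18 N on red and 20 N on yellow. On yellow the tool also sagged slightly, pressing down with about 13 N. I never pulled upward, and the fit placed both lever tops at their normal height.
- **Other things:** the contactor, spray can and spanner look unmoved in the pictures.

**What disagreed:**
- **Fingertip height:** both the wrist and scene cameras showed the fingertips about 38 mm above the reported TCP. My first sweep therefore passed over the red lever without touching it. I corrected the height and repeated the sweep.
- **Red OFF bar:** the lever hides part of it, so its directly measured angle (about 182°) is unreliable. I judged OFF from the ON bar, the picture and the force at the stop.

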